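Slide a specimen tray home past its spring gate

TASK

Push the loaded tray along its guideway, under the bridge and against the spring buffer, until the spring gate has dropped shut behind the tray's rear wall and keeps it there, then let go. The tray binds if it is pushed off its centre line, so never force it (no more than about 25 N); the jaw insert must stay in the tray, and the things lying around must be left alone.

Things in the scene. Friction and masses are not known exactly. Their poses are not given: they have to be found in the camera images.
- guide: Fixed aluminium guideway lying on the desk, 320 x 128 x 24 mm. Origin: on the desk, on the centre line; x axis = direction of travel (roughly to the robot's right), z up. Reaches from x = -150 to +170 mm. Its running floor is 6 mm up. Side rails stand at y = +-51 mm and outward; thin keeper strips over the tray's shoes begin at y = +-47 mm (z = 20 to 24 mm).
- bridge_about (a point): Where the grey bridge across the guideway stands, give or take 8 mm along the travel: the head (bridge, gate, buffer, end block) is clamped elsewhere each time, and its true place is not reported; look, or feel where the gate begins to lift. This point: desk height, centre line. Beam 18 mm along the travel, z = 56 to 68 mm, posts 67 to 77 mm either side, 74 mm high.
- tray: Loose tray in the guideway, 110 mm long, 0.45 kg, kept down by the keepers. Origin: underside, centre; axes as the guide's. Floor top 8 mm up, no high sides. Only two rubber shoes, 32 mm long, midway along it, run between the rails (0.7 mm play a side): pushed with the force more than about 8 mm beside its centre line it skews by up to 0.08 rad and wedges; back off and push nearer the middle. Else it needs 1 to 2 N.
- rear_wall (a point): Centre of the outer face of the tray's rear wall (upright, 76 mm wide, 6 mm thick, top 44 mm over the desk, tray floor 14 mm over it), 55 mm behind the tray's origin. Push here first, until the front wall is 60 to 75 mm past the bridge's middle; any farther the gripper meets the bridge. Then lift over the bridge and push on the front wall from inside.
- front_wall (a point): Centre of the inner face of the tray's front wall (upright, same size as the rear wall), 49 mm ahead of the tray's origin; the outer face is 6 mm farther. At the start the front wall is short of the bridge. Past the bridge, push here for the rest of the way.
- gate (a joint): Spring-hinged steel gate, 56 mm wide, under the middle of the bridge; hinge 51 mm up, lower edge 38 mm up. 0 = hangs shut; grows (rad) as it swings with the travel, never the other way; a torsion spring returns it. A tray wall passing under it lifts it to about 1.0; it drops to 0 when the wall's rear face is about 12 mm past the bridge's middle. Front wall first, rear wall last.
- buffer (a joint): Spring buffer plate, 60 mm wide, at the end of the track; value = compression, 0 to 0.030 m (hard stop), 300 N/m. At rest its face is 100 mm past the bridge's middle. The gate drops behind the rear wall at about 0.022; the tray let go then settles back against the gate at about 0.012. Let go too early, it is pushed back and the gate stays up.
- jaw_center (a point): Steel jaw insert, 64 x 28 x 19 mm, about 0.2 kg, lying loose across the rear half of the tray (its long side across the travel); this point is its centre.
- spare_insert: Bystander: another jaw insert, 64 x 28 x 19 mm, on the desk beside the guideway. Origin: underside, centre.
- weight: Bystander: brass check weight with a knob, 30 mm wide, 47 mm high, standing beside the guideway. Origin: underside, centre.
- coupon: Bystander: flat steel coupon, 165 x 20 x 4 mm. Origin: underside, centre.
- micrometer: Bystander: micrometer, 136 x 47 x 16 mm, lying on the desk. Origin: underside, centre.
- marker_pen: Bystander: marker pen, 135 mm long, 17 mm thick. Origin: underside, centre.
- mouse: Bystander: computer mouse, 110 x 56 x 38 mm. Origin: underside, centre.

How it is judged:
At the end, for the whole second after the job is handed in: The gate hangs shut (under 0.15 rad) behind the tray's rear wall while the tray keeps the buffer compressed by more than 8 mm, the tray is at rest and the jaw insert still lies in it (value of joint gate below 0.15 rad and value of joint buffer above 0.008 m and linear speed of tray below 0.01 m/s and horizontal distance between jaw_center and tray below 0.06 m and z of jaw_center in the frame of tray between 0.01 and 0.035 m); the robot touches nothing.
It fails at once if the robot presses on the tray with more than 30 N (contact force between any of the fingers, the arm and tray above 30 N).
It fails at once if a bystander is moved more than 20 mm (distance of any of spare_insert, weight, coupon, micrometer, marker_pen, mouse from where it was at the start of the episode above 0.02 m).
It also fails if it takes over 56 s, if anything falls off the work surface, if the arm or the gripper's body presses on something with over 40 N, if the wrist force passes 120 N, or if a joint passes its speed limit or range.

ROBOT

A 6-joint arm with a two-finger parallel gripper is mounted at the origin on a cart in front of the work surface, level with it; the furniture and walls round the work are solid. World frame = base frame: x ahead of the robot, y to its left, z up, the work surface at z = 0. Lengths are in m, angles in rad, forces in N, time in s.
With the tool pointing down it reaches from about 0.35 to 0.975 m from the base axis. Payload 4.9 kg.
Tool frame: the origin (TCP) lies at the very end of the fingers, on their centre line; the grasp point (between the pads) lies 19 mm behind it; z points along the fingers, y is the line along which they close (so a half turn about z gives the same grasp; the last joint's range is limited). The gripper opens to 85 mm and grips with 20 to 120 N. Pads are 22 mm wide; open, the fingers measure 114 mm over their backs; the gripper's body (76 mm by 85 mm) begins 54 mm behind the grasp point. The pads swing forward as they close: fully open they stand 13 mm farther back than shut.
Start: joints at [1.109, 0.053, 1.613, -0, 1.476, -0.119], TCP at [0.21, 0.589, 0.231] pointing down, gripper open.
Joint ranges: [-3.01, 3.01], [-1.01, 2.22], [0.06, 2.58], [-1.02, 4.17], [0.09, 2.62], [-3.14, 3.14]. Speed limits (rad/s): [2.57, 2.57, 3.14, 3.14, 3.14, 3.14].

INTERFACE

Orientations are given as a rotation vector (axis times angle).
In Python, from station import ctrl gives the robot as it stands. The module is installed in compiled form; this text tells all that it offers.
- The arm moves only by the tool jog_arm, never from a script. Its argument "steps" is a list of rows, each an object with "delta_rot": the turn, a rotation vector about the tool's x, y, z in degrees, a list of three; "linear": the shift along the tool's x, y, z in m, a list of three; "grip": the finger opening in m, from 0 to 0.0854. In form: [{"delta_rot": [rx, ry, rz], "linear": [x, y, z], "grip": grip}, ...]. A call has 1 to 10 rows; each row shifts and turns the commanded pose from where the row before left it, along the tool's axes as they then stand; what a row does not reach is not made up. A row lasts 1/10 s, in which the tool goes at most 50 mm and 8.59 degrees, less where a joint would pass 70% of its speed; a pose out of reach is approached as far as the arm can. A call with a gripper value outside its range is refused whole. The fingers move at their own pace and stop on an object; "newtons" is the grip in N (left out, the last holds). Time passes only in rows, so rows that do not move let the fingers close. It gives the time, the measured TCP pose, the force, the opening and the grip force at its end, in the units of the state.
- ctrl.get_obs(): the state, without advancing time (a new reading comes with each control period).
- ctrl.get_image(name): name is "side" or "top"; returns (picture, depth): 384x512x3 uint8, red, green, blue; 384x512 float32, m along the optical axis (not along the pixel's ray), 0 where there is no reading.
- ctrl.camera_info(name): a dict with "camera_matrix" (3x3 intrinsics, pixels), "distortion" ([k1, k2, p1, p2, k3] as OpenCV has them; the pictures are not rectified), "R" (3x3) and "t" (3): a world point X has camera coordinates R X + t. Camera axes: x right, y down, z forward; pixel columns grow to the right and rows downward; lengths in m; the calibration is good to about 2 mm. A picture is of the moment at which its call begins. camera_info takes no time and is no camera call.
- ctrl.finish_job(): hands the job in; it is judged then, once.
The state is a dict: "t": time; "q": joint angles; "dq": joint speeds; "effort": joint torques, N m; "tool_pos": TCP position; "tool_rot": TCP orientation; "contact_force": force on the tool from outside, world axes, zero at the start; "wrist_torque": the same for the moment, N m; "opening": finger opening in m; "grip_force": force on a finger pad.
Only numpy, scipy, OpenCV 4.12 (cv2) and the standard library are available. Lean on these libraries where they do the work, as an engineer would, in place of code of your own. Each camera call takes 0.05 s, during which the arm holds its last target. There are 200 camera calls.

## Working session

There is one attempt and no reset: what is moved stays moved. The work goes in short steps, Python scripts to look and compute and a tool call to move; the robot and the scene stay as the last step left them, time stands still between calls to the robot, and variables do not carry over. Pictures are saved under pics/ and viewed, at most 10 in all, crops included, and the job is handed in when it is done.

Besides the shell and the picture viewer there is one more tool, called after "Request:" as name([rows], argument=value, ...), one row to a line, values as JSON. jog_arm: Moves the arm, as the interface text tells. Its arguments: {"type":"object","properties":{"steps":{"type":"array"},"newtons":{"type":"number"}},"required":["steps"]}

```bash
mkdir -p pics; cat > h.py <<'E'
import numpy as np, cv2
from station import ctrl
def info(n):
    c=ctrl.camera_info(n); return [np.array(c[k],float) for k in("camera_matrix","distortion","R","t")]
def plane(n,uv,z):
    "pixels -> world points at height z"
    K,D,R,t=info(n); p=cv2.undistortPoints(np.array(uv,float).reshape(-1,1,2),K,D)[:,0]
    r=np.c_[p,np.ones(len(p))]@R; o=-R.T@t
    return o+r*((z-o[2])/r[:,2])[:,None]
def cloud(n,dep):
    K,D,R,t=info(n); v,u=np.mgrid[:384,:512]
    p=cv2.undistortPoints(np.stack([u,v],-1).reshape(-1,1,2).astype(float),K,D)[:,0]
    X=(np.c_[p,np.ones(len(p))]*dep.reshape(-1,1)-t)@R
    return X.reshape(384,512,3)
E
python3 - <<'E'
from h import *
for n in("top","side"):
    i,d=ctrl.get_image(n); np.savez(f"{n}0.npz",i=i,d=d)
    cv2.imwrite(f"pics/{n}0.png",cv2.resize(i[...,::-1],(768,576)))
    K,D,R,t=info(n); print(n,-R.T@t,R[2],K[0,0])
o=ctrl.get_obs();print(o["t"],o["tool_pos"],o["tool_rot"])
E
```

```text
top [0.44265931 0.37606094 0.92246318] [ 0.13920706 -0.03227772 -0.98973711] 434.38983969175007
side [ 0.17166612 -0.431435    0.54222424] [ 0.38586389  0.80034348 -0.45886748] 473.5853142653827
0.1 [0.20981425 0.58812557 0.230201  ] [-5.35714718e-01 -3.09503127e+00  2.78110604e-03]
```

View pics/top0.png

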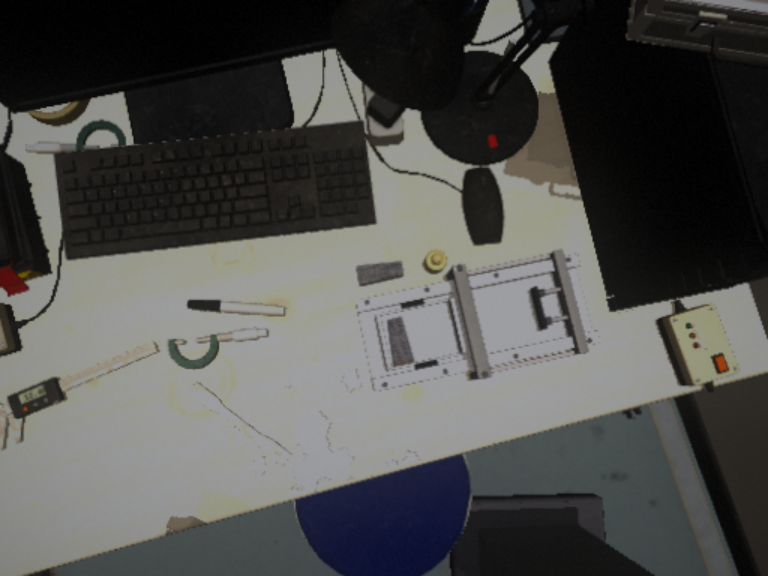

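View pics/side0.png

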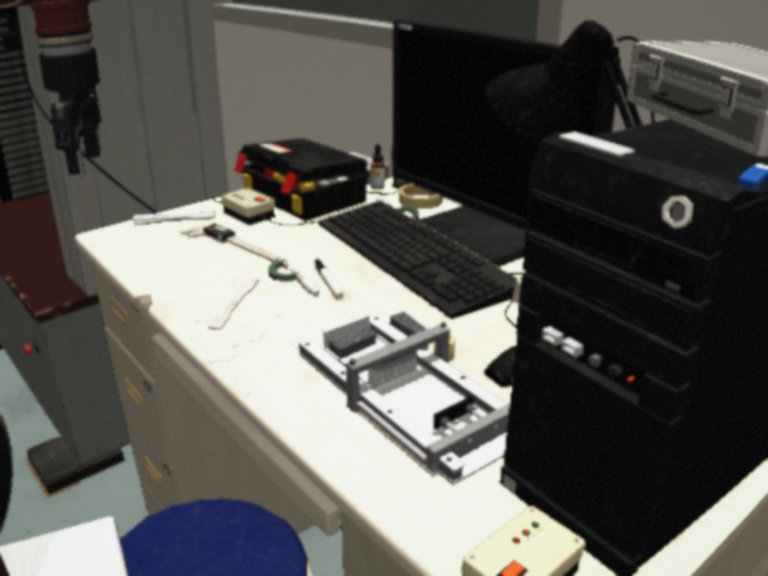

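The top view shows the guide at about (360–590, 255–388) px in the 768-wide picture. The bridge runs from (458,268) to (482,378), with the tray on its left and the insert in the tray's rear. The weight is at (435,260), the spare insert at (380,272) and the mouse at (482,205). Next I'll enlarge the guide.

```bash
python3 - <<'E'
from h import *
i=np.load("top0.npz")["i"][160:268,230:406]
i=cv2.convertScaleAbs(i,alpha=1.3)
i=cv2.resize(i,None,fx=4.5,fy=4.5,interpolation=cv2.INTER_CUBIC)
for k in range(0,176,20): cv2.putText(i,str(230+k),(int(k*4.5),10),0,.35,(255,0,0)); cv2.line(i,(int(k*4.5),12),(int(k*4.5),20),(255,0,0))
for k in range(0,108,20): cv2.putText(i,str(160+k),(0,int(k*4.5)+4),0,.35,(255,0,0))
cv2.imwrite("pics/top1.png",i[...,::-1])
d=np.load("top0.npz")["d"];X=cloud("top",d)
G=X[160:268,230:406]
for lo,hi in((.036,.047),(.05,.07),(.07,.08)):
    m=(G[...,2]>lo)&(G[...,2]<hi); print(lo,m.sum(),np.round(G[m].mean(0),3))
E
```

```text
0.036 726 [0.542 0.166 0.04 ]
0.05 705 [0.525 0.223 0.066]
0.07 79 [0.519 0.231 0.072]
```

View pics/top1.png

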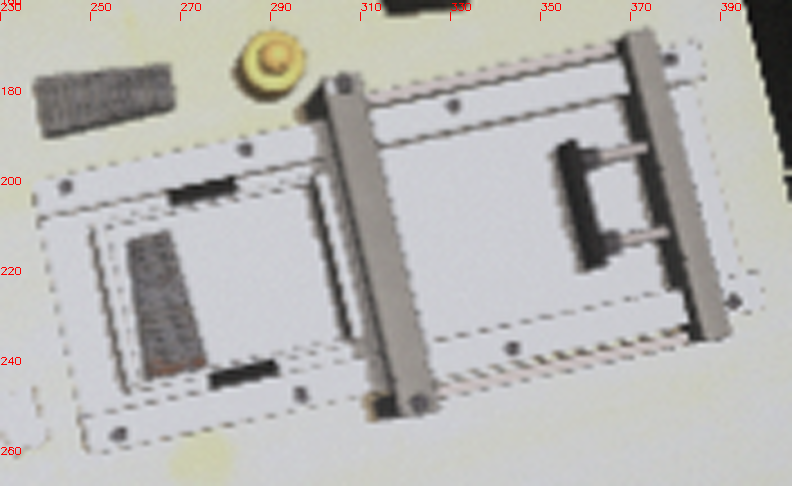

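Crop pixels: the guide's corners are at about (35,180), (88,452), (703,38) and (764,278). The bridge bolts are at (345,83) and (420,403), and the shoes at (168–237,190) and (210–277,373). The rear wall's outer top edge runs (92,228)–(127,392), the buffer face (557,150)–(582,268), and the insert sits at about (166,305).

```bash
python3 - <<'E'
from h import *
f=lambda *p:[(230+x/4.5-.4,160+y/4.5-.4) for x,y in p]
P=lambda z,*p: plane("top",f(*p),z)
C=P(.024,(35,180),(88,452),(703,38),(764,278))
print("corners",C.round(4).tolist(), "len",[np.linalg.norm(C[a]-C[b]).round(4) for a,b in((0,2),(1,3),(0,1),(2,3))])
mid0=(C[0]+C[1])/2; mid1=(C[2]+C[3])/2
ax=(mid1-mid0)[:2]; ax/=np.linalg.norm(ax)
o=(C.mean(0)[:2])-0.010*ax; n=np.array([-ax[1],ax[0]])
# second axis estimate by posts and bolts
print("origin",o,"ax",ax,"yaw deg",np.degrees(np.arctan2(ax[1],ax[0])))
G=lambda q:np.c_[(q[:,:2]-o)@ax,(q[:,:2]-o)@n].round(4).tolist()
print("bolts bridge z74",G(P(.074,(345,83),(420,403))))
print("beam edges z68",G(P(.068,(348,240),(390,225))))
print("endbolts",G(P(.024,(66,187),(120,434),(670,60),(735,302))))
print("shoes z24",G(P(.018,(168,195),(237,184),(210,382),(277,367))))
print("rear z44",G(P(.044,(92,228),(127,392))))
print("front z44 inner",G(P(.044,(311,180),(348,340))))
print("buffer",G(P(.04,(557,150),(582,268))))
print("insert",G(P(.033,(127,237),(170,232),(147,378),(205,370))))
print("weight knob",G(P(.047,(275,52))),"spare",G(P(.019,(37,85),(170,68),(45,137),(175,108))))
d=np.load("top0.npz")["d"];X=cloud("top",d)[160:268,230:406].reshape(-1,3)
g=np.array([(X[:,:2]-o)@ax,(X[:,:2]-o)@n]).T
m=(X[:,2]>.06)&(X[:,2]<.08)&(g[:,0]<.08)&(abs(g[:,1])<.06); print("bridge depth",np.percentile(g[m,0],[2,50,98]),np.median(X[m,2]))
m=(X[:,2]>.038)&(X[:,2]<.052)&(g[:,0]<.02)&(abs(g[:,1])<.06); print("walls depth",m.sum(),np.percentile(g[m,0],[2,25,50,98]),np.percentile(g[m,1],[2,98]),np.median(X[m,2]))
for z0 in(0.,.006,.024):
    m=abs(X[:,2]-z0)<.003; print(z0,m.sum())
E
```

```text
corners [[0.5587, 0.3814, 0.024], [0.4336, 0.3602, 0.024], [0.6183, 0.0656, 0.024], [0.5047, 0.0454, 0.024]] len [np.float64(0.3214), np.float64(0.3227), np.float64(0.1269), np.float64(0.1154)]
origin [0.52677854 0.22292886] ax [ 0.2030891  -0.97916026] yaw deg -78.28234042361048
bolts bridge z74 [[-0.0065, 0.068], [-0.0097, -0.0754]]
beam edges z68 [[-0.0215, 0.0005], [-0.0017, 0.0028]]
endbolts [[-0.1354, 0.0569], [-0.1373, -0.0589], [0.1547, 0.051], [0.1532, -0.0653]]
shoes z24 [[-0.0897, 0.0432], [-0.0571, 0.0409], [-0.0913, -0.0455], [-0.0595, -0.0459]]
rear z44 [[-0.129, 0.0337], [-0.1306, -0.0414]]
front z44 inner [[-0.027, 0.0324], [-0.0286, -0.0417]]
buffer [[0.0871, 0.0205], [0.0839, -0.0344]]
insert [[-0.1138, 0.0271], [-0.0941, 0.0248], [-0.1199, -0.0373], [-0.0935, -0.0398]]
weight knob [[-0.0291, 0.093]] spare [[-0.1375, 0.1076], [-0.0748, 0.1014], [-0.1394, 0.0827], [-0.077, 0.0823]]
bridge depth [-0.018264   -0.00935092  0.00016893] 0.06770208243442342
walls depth 234 [-0.13003318 -0.12701745 -0.02641029 -0.02041542] [-0.03851299  0.0340276 ] 0.0434891408156568
0.0 7817
0.006 3497
0.024 2272
```

```bash
cat >> h.py <<'E'
from scipy.spatial.transform import Rotation as Ro
yaw=np.radians(-79.5); A=np.array([np.cos(yaw),np.sin(yaw)]); N=np.array([-A[1],A[0]])
_a=np.array([.20308910,-.97916026]); B=np.array([.52677854,.22292886])-.0095*_a-.0038*np.array([-_a[1],_a[0]])  # bridge middle on centre line
def go(s,y,z):
    o=ctrl.get_obs(); R=Ro.from_rotvec(o["tool_rot"]).as_matrix(); p=np.array(o["tool_pos"])
    T=np.r_[B+s*A+y*N,z]; D=np.c_[np.r_[-A,0],np.r_[N,0],[0,0,-1]]
    D=np.c_[D[:,0],np.cross([0,0,-1],D[:,0]),[0,0,-1]]
    g=(p[:2]-B)
    print("t",round(o["t"],2),"at s,y,z",(g@A).round(4),(g@N).round(4),p[2].round(4),"F",np.round(o["contact_force"],1))
    print("lin(tool)",(R.T@(T-p)).round(4),"rot deg",np.degrees(Ro.from_matrix(R.T@D).as_rotvec()).round(2),"after-rot lin",(D.T@(T-p)).round(4))
E
python3 -c "
from h import *
print(B,np.linalg.norm(B));go(-.165,0,.12)"
```

```text
[0.52112838 0.23145914] 0.570217615026484
t 0.1 at s,y,z -0.4074 -0.2411 0.2302 F [ 0.9  0.3 -0.6]
lin(tool) [-0.3303 -0.0884  0.1103] rot deg [-1.000e-01  4.000e-02  5.986e+01] after-rot lin [-0.2424  0.2411  0.1102]
```

Request:
jog_arm([
  {"linear": [-0.033,-0.009,0.004],"delta_rot": [0,0,0],"grip": 0},
  {"linear": [-0.033,-0.009,0.004],"delta_rot": [0,0,0],"grip": 0},
  {"linear": [-0.033,-0.009,0.004],"delta_rot": [0,0,0],"grip": 0},
  {"linear": [-0.033,-0.009,0.004],"delta_rot": [0,0,0],"grip": 0},
  {"linear": [-0.033,-0.009,0.004],"delta_rot": [0,0,0],"grip": 0},
  {"linear": [-0.033,-0.009,0.004],"delta_rot": [0,0,0],"grip": 0},
  {"linear": [-0.033,-0.009,0.004],"delta_rot": [0,0,0],"grip": 0},
  {"linear": [-0.033,-0.009,0.004],"delta_rot": [0,0,0],"grip": 0},
  {"linear": [-0.033,-0.009,0.004],"delta_rot": [0,0,0],"grip": 0},
  {"linear": [-0.033,-0.009,0.004],"delta_rot": [0,0,0],"grip": 0},
])

```text
t: 1.1
tool_pos: [0.4914, 0.3918, 0.1905]
tool_rot: [-0.536, -3.095, 0.001]
contact_force: [0.1, -0.6, -0.5]
opening: 0.0
grip_force: 0.0
```

Request:
jog_arm([
  {"linear": [0,0,0],"delta_rot": [0,0,6],"grip": 0},
  {"linear": [0,0,0],"delta_rot": [0,0,6],"grip": 0},
  {"linear": [0,0,0],"delta_rot": [0,0,6],"grip": 0},
  {"linear": [0,0,0],"delta_rot": [0,0,6],"grip": 0},
  {"linear": [0,0,0],"delta_rot": [0,0,6],"grip": 0},
  {"linear": [0,0,0],"delta_rot": [0,0,6],"grip": 0},
  {"linear": [0,0,0],"delta_rot": [0,0,6],"grip": 0},
  {"linear": [0,0,0],"delta_rot": [0,0,6],"grip": 0},
  {"linear": [0,0,0],"delta_rot": [0,0,6],"grip": 0},
  {"linear": [0,0,0],"delta_rot": [0,0,6],"grip": 0},
])

```text
t: 2.1
tool_pos: [0.4903, 0.3927, 0.1906]
tool_rot: [-2.017, -2.408, 0.002]
contact_force: [0.2, 0.2, -0.2]
opening: -0.0001
grip_force: 0.0
```

```bash
python3 -c "
from h import *
go(-.150,0,.026)
i,d=ctrl.get_image('top');np.savez('top2.npz',i=i,d=d);i=i[130:280,190:410]
cv2.imwrite('pics/top2.png',cv2.resize(i[...,::-1],None,fx=3.6,fy=3.6,interpolation=cv2.INTER_CUBIC))"
```

```text
t 2.1 at s,y,z -0.1642 -0.001 0.1906 F [ 0.2  0.2 -0.2]
lin(tool) [-0.0141  0.0012  0.1646] rot deg [-0.07  0.03 -0.39] after-rot lin [-0.0142  0.001   0.1646]
```

View pics/top2.png

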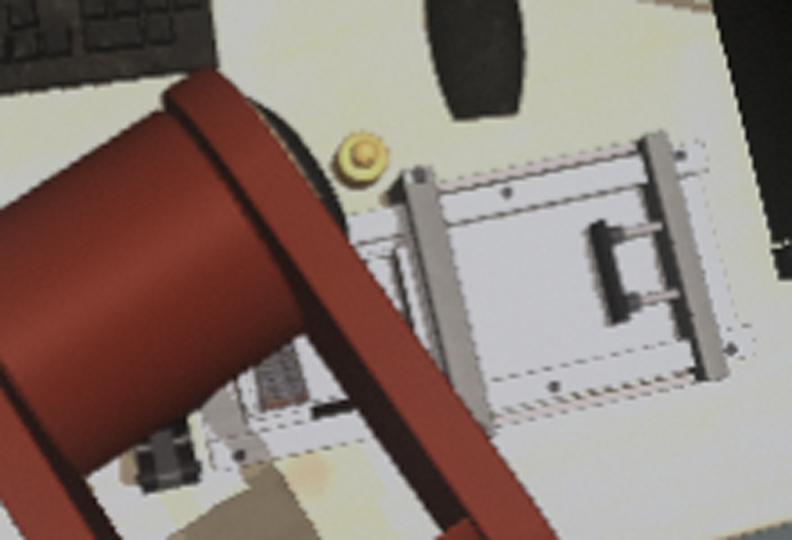

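The arm hides the rear wall in the top view. The gripper is at about (165,460) in the crop and the track ahead is clear. I'll lower behind the rear wall, staying 18 mm clear of it.

Request:
jog_arm([
  {"linear": [-0.007,0.0005,0.03],"delta_rot": [0,0,-0.4],"grip": 0},
  {"linear": [-0.007,0.0005,0.03],"delta_rot": [0,0,0],"grip": 0},
  {"linear": [0,0,0.03],"delta_rot": [0,0,0],"grip": 0},
  {"linear": [0,0,0.03],"delta_rot": [0,0,0],"grip": 0},
  {"linear": [0,0,0.025],"delta_rot": [0,0,0],"grip": 0},
  {"linear": [0,0,0.02],"delta_rot": [0,0,0],"grip": 0},
  {"linear": [0,0,0],"delta_rot": [0,0,0],"grip": 0},
])

```text
t: 2.85
tool_pos: [0.4913, 0.3776, 0.022]
tool_rot: [-2.0, -2.419, 0.012]
contact_force: [-0.3, -1.1, 0.1]
opening: 0.0
grip_force: 0.0
```

```bash
python3 -c "
from h import *
go(-.132,0,.026)
i,d=ctrl.get_image('side');i=i[190:330,180:380]
cv2.imwrite('pics/side1.png',cv2.resize(cv2.convertScaleAbs(i[...,::-1],alpha=1.2),None,fx=4,fy=4,interpolation=cv2.INTER_CUBIC))"
```

```text
t 2.85 at s,y,z -0.1491 -0.0027 0.022 F [-0.3 -1.1  0.1]
lin(tool) [-0.0171  0.0026 -0.004 ] rot deg [-0.44  0.16  0.34] after-rot lin [-0.0171  0.0027 -0.004 ]
```

View pics/side1.png

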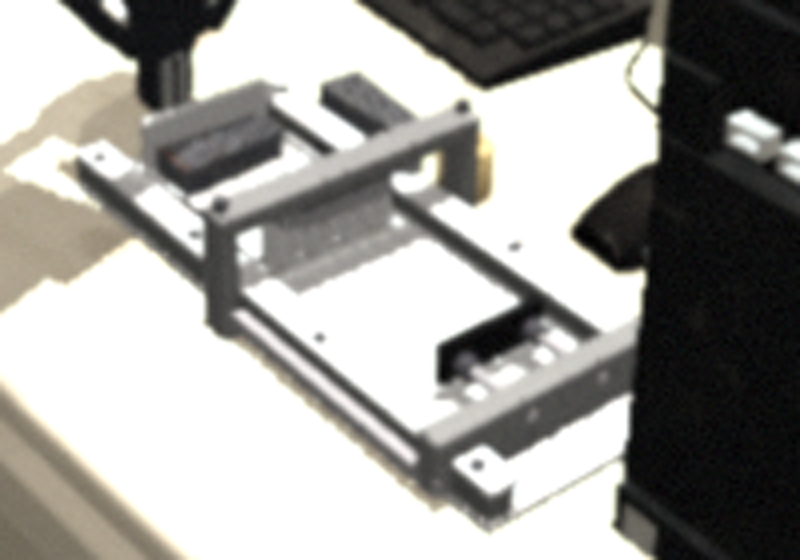

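The side crop shows the fingers at (165,85) behind the rear wall, whose top edge runs (143,120)–(265,83). They may sit off its centre, so I'll check with the calibration.

```bash
python3 -c "
from h import *
f=lambda *p:[(180+x/4-.4,190+y/4-.4) for x,y in p]
def G(z,*p):
    X=plane('side',f(*p),z)[:,:2]-B; print(z,np.c_[X@A,X@N].round(4).tolist())
G(.044,(143,122),(268,83),(285,92)) # wall top
G(.074,(218,206),(461,107)) # bridge bolts
G(.024,(98,156),(195,235),(320,338),(515,247)) # bolts on rail
K,D,R,t=info('side')
for s in (-.16,-.149,-.138):
  for y in(-.0177,-.0027,.0123):
    q=cv2.projectPoints(np.r_[B+s*A+y*N,.05],cv2.Rodrigues(R)[0],t,K,D)[0][0,0]; print(s,y,((q-[180,190]+.4)*4).round())
"
```

```text
0.044 [[-0.1185, -0.0369], [-0.1128, 0.0371], [-0.0999, 0.0388]]
0.074 [[0.0045, -0.0746], [0.0039, 0.0681]]
0.024 [[-0.1322, -0.0565], [-0.0438, -0.056], [0.0556, -0.0563], [0.0554, 0.0602]]
-0.16 -0.0177 [131.  68.]
-0.16 -0.0027 [155.  60.]
-0.16 0.0123 [179.  52.]
-0.149 -0.0177 [142.  76.]
-0.149 -0.0027 [166.  68.]
-0.149 0.0123 [190.  60.]
-0.138 -0.0177 [154.  85.]
-0.138 -0.0027 [178.  76.]
-0.138 0.0123 [202.  68.]
```

Request:
jog_arm([
  {"linear": [-0.004,0.0025,-0.004],"delta_rot": [-0.4,0.2,0.3],"grip": 0},
  {"linear": [-0.004,0,0],"delta_rot": [0,0,0],"grip": 0},
  {"linear": [-0.003,0,0],"delta_rot": [0,0,0],"grip": 0},
  {"linear": [-0.003,0,0],"delta_rot": [0,0,0],"grip": 0},
  {"linear": [-0.003,0,0],"delta_rot": [0,0,0],"grip": 0},
  {"linear": [-0.003,0,0],"delta_rot": [0,0,0],"grip": 0},
  {"linear": [-0.003,0,0],"delta_rot": [0,0,0],"grip": 0},
])

```text
t: 3.6
tool_pos: [0.5009, 0.3573, 0.0304]
tool_rot: [2.009, 2.413, 0.013]
contact_force: [-0.2, 2.0, 0.7]
opening: -0.0001
grip_force: 0.6
```

```bash
python3 -c "
from h import *
go(-.058,0,.026)"
```

```text
t 3.6 at s,y,z -0.1274 0.003 0.0304 F [-0.2  2.   0.7]
lin(tool) [-0.0694 -0.003   0.0041] rot deg [ 0.42 -0.24 -0.04] after-rot lin [-0.0694 -0.003   0.0044]
```

Request:
jog_arm([
  {"linear": [-0.003,-0.001,0.001],"delta_rot": [0,0,0],"grip": 0},
  {"linear": [-0.003,-0.001,0.001],"delta_rot": [0,0,0],"grip": 0},
  {"linear": [-0.003,-0.001,0.001],"delta_rot": [0,0,0],"grip": 0},
  {"linear": [-0.003,0,0],"delta_rot": [0,0,0],"grip": 0},
  {"linear": [-0.003,0,0],"delta_rot": [0,0,0],"grip": 0},
  {"linear": [-0.003,0,0],"delta_rot": [0,0,0],"grip": 0},
])

```text
t: 4.2
tool_pos: [0.5014, 0.3398, 0.0276]
tool_rot: [2.009, 2.414, 0.016]
contact_force: [0.2, 5.8, 1.1]
opening: -0.0001
grip_force: 2.3
```

```bash
python3 -c "
from h import *
go(-.058,0,.026)"
```

```text
t 4.2 at s,y,z -0.1101 0.0004 0.0276 F [0.2 5.8 1.1]
lin(tool) [-0.0521 -0.0004  0.0014] rot deg [ 0.48 -0.31 -0.04] after-rot lin [-0.0521 -0.0004  0.0016]
```

Request:
jog_arm([
  {"linear": [-0.003,0,0],"delta_rot": [0,0,0],"grip": 0},
  {"linear": [-0.003,0,0],"delta_rot": [0,0,0],"grip": 0},
  {"linear": [-0.003,0,0],"delta_rot": [0,0,0],"grip": 0},
  {"linear": [-0.003,0,0],"delta_rot": [0,0,0],"grip": 0},
])

```text
t: 4.6
tool_pos: [0.5031, 0.3264, 0.0268]
tool_rot: [2.008, 2.413, 0.01]
contact_force: [0.1, 2.6, 0.8]
opening: -0.0001
grip_force: 1.0
```

```bash
python3 -c "
from h import *
go(-.058,0,.026)"
```

```text
t 4.6 at s,y,z -0.0966 -0.0004 0.0268 F [0.1 2.6 0.8]
lin(tool) [-0.0386  0.0004  0.0007] rot deg [ 0.34 -0.14 -0.04] after-rot lin [-0.0386  0.0004  0.0008]
```

Force is low, 2.6 N, and the tray is running free. I'll go on to s ≈ -0.058.

Request:
jog_arm([
  {"linear": [-0.004,0,0],"delta_rot": [0,0,0],"grip": 0},
  {"linear": [-0.004,0,0],"delta_rot": [0,0,0],"grip": 0},
  {"linear": [-0.004,0,0],"delta_rot": [0,0,0],"grip": 0},
  {"linear": [-0.004,0,0],"delta_rot": [0,0,0],"grip": 0},
  {"linear": [-0.004,0,0],"delta_rot": [0,0,0],"grip": 0},
])

```text
t: 5.1
tool_pos: [0.5067, 0.3068, 0.0266]
tool_rot: [2.009, 2.413, 0.01]
contact_force: [-0.1, 1.4, -0.2]
opening: 0.0001
grip_force: 0.5
```

Request:
jog_arm([
  {"linear": [-0.004,0,0],"delta_rot": [0,0,0],"grip": 0},
  {"linear": [-0.004,0,0],"delta_rot": [0,0,0],"grip": 0},
  {"linear": [-0.004,0,0],"delta_rot": [0,0,0],"grip": 0},
  {"linear": [-0.004,0,0],"delta_rot": [0,0,0],"grip": 0},
  {"linear": [-0.002,0,0],"delta_rot": [0,0,0],"grip": 0},
])

```text
t: 5.6
tool_pos: [0.5103, 0.2894, 0.027]
tool_rot: [2.009, 2.413, 0.012]
contact_force: [1.2, 0.7, -0.3]
opening: 0.0003
grip_force: 0.5
```

```bash
python3 -c "
from h import *
go(-.058,0,.026)
i,d=ctrl.get_image('side');i=i[190:330,180:380]
cv2.imwrite('pics/side2.png',cv2.resize(cv2.convertScaleAbs(i[...,::-1],alpha=1.2),None,fx=4,fy=4,interpolation=cv2.INTER_CUBIC))"
```

```text
t 5.6 at s,y,z -0.0589 -0.0001 0.027 F [ 1.2  0.7 -0.3]
lin(tool) [-0.0009  0.0001  0.0009] rot deg [ 0.39 -0.19 -0.05] after-rot lin [-0.0009  0.0001  0.001 ]
```

View pics/side2.png

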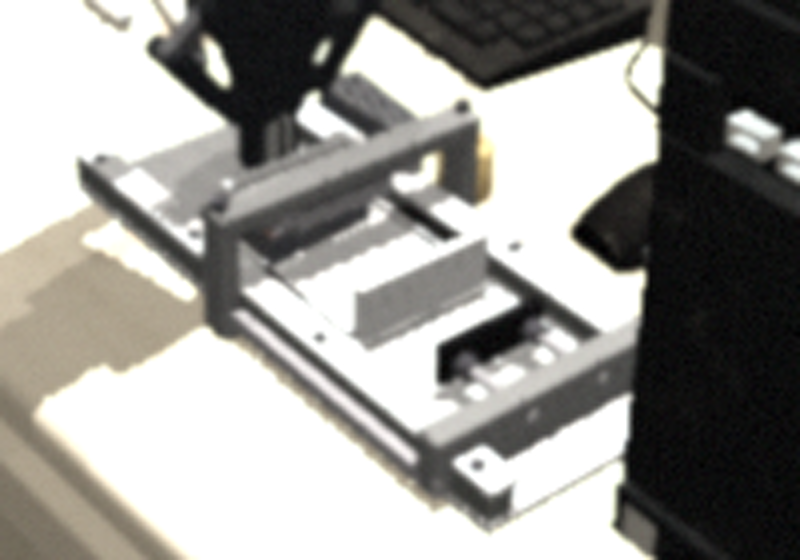

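The front wall is past the bridge at (358–485, 238–335) px, the insert is in the tray at (310,220), and the fingers are behind the rear wall. I'll back off, lift over the bridge to z ≈ 0.13, and go to s ≈ 0.035.

Request:
jog_arm([
  {"linear": [0.005,0,0],"delta_rot": [0,0,0],"grip": 0},
  {"linear": [0.005,0,0],"delta_rot": [0,0,0],"grip": 0},
  {"linear": [0,0,-0.025],"delta_rot": [0,0,0],"grip": 0},
  {"linear": [0,0,-0.03],"delta_rot": [0,0,0],"grip": 0},
  {"linear": [0,0,-0.03],"delta_rot": [0,0,0],"grip": 0},
  {"linear": [0,0,-0.025],"delta_rot": [0.2,-0.1,0],"grip": 0},
  {"linear": [0,0,0],"delta_rot": [0.2,-0.1,0],"grip": 0},
])

```text
t: 6.35
tool_pos: [0.5104, 0.3009, 0.1422]
tool_rot: [2.006, 2.412, 0.012]
contact_force: [-0.2, -0.2, 0.7]
opening: 0.0001
grip_force: 0.0
```

Request:
jog_arm([
  {"linear": [-0.02,0,0],"delta_rot": [0,0,0],"grip": 0},
  {"linear": [-0.02,0,0],"delta_rot": [0,0,0],"grip": 0},
  {"linear": [-0.02,0,0],"delta_rot": [0,0,0],"grip": 0},
  {"linear": [-0.02,0,0],"delta_rot": [0,0,0],"grip": 0},
  {"linear": [-0.015,0,0],"delta_rot": [0,0,0],"grip": 0},
  {"linear": [-0.008,0,0],"delta_rot": [0,0,0],"grip": 0},
  {"linear": [0,0,0],"delta_rot": [0,0,0],"grip": 0},
  {"linear": [0,0,0],"delta_rot": [0,0,0],"grip": 0},
])

```text
t: 7.15
tool_pos: [0.5263, 0.1982, 0.1368]
tool_rot: [-2.009, -2.414, -0.0]
contact_force: [0.9, 0.6, 0.4]
opening: -0.0001
grip_force: 0.0
```

```bash
python3 -c "
from h import *
go(.035,0,.028)
f=lambda *p:[(180+x/4-.4,190+y/4-.4) for x,y in p]
X=plane('side',f((358,290),(485,237)),.044)[:,:2]-B; print(np.c_[X@A,X@N].round(4).tolist())
i,d=ctrl.get_image('side');i=i[190:330,180:380]
cv2.imwrite('pics/side3.png',cv2.resize(cv2.convertScaleAbs(i[...,::-1],alpha=1.2),None,fx=4,fy=4,interpolation=cv2.INTER_CUBIC))"
```

```text
t 7.15 at s,y,z 0.0336 -0.001 0.1368 F [0.9 0.6 0.4]
lin(tool) [-0.0014  0.001   0.1088] rot deg [-0.02 -0.02 -0.04] after-rot lin [-0.0014  0.001   0.1088]
[[0.0588, -0.0378], [0.0616, 0.0343]]
```

View pics/side3.png

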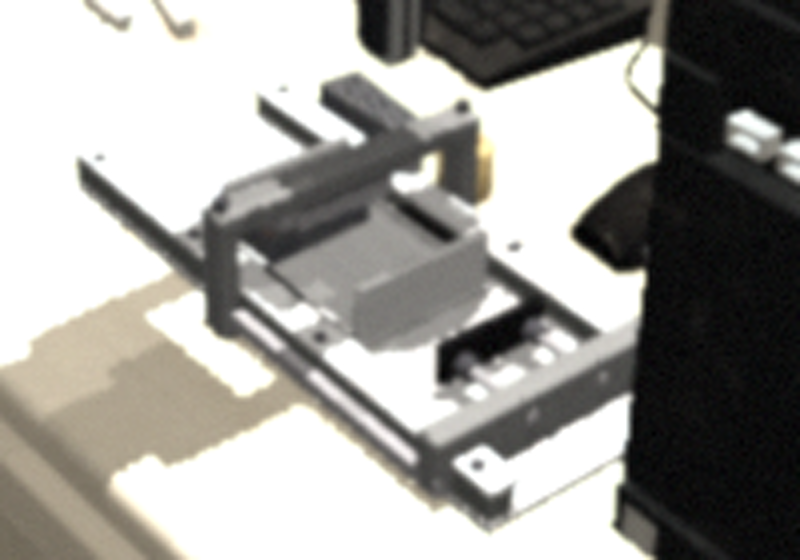

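The front wall is still at (358–485, 237–335) px and the gripper is above the tray between the bridge and that wall. Now I'll lower it.

Request:
jog_arm([
  {"linear": [-0.001,0.001,0.02],"delta_rot": [0,0,0],"grip": 0},
  {"linear": [0,0,0.025],"delta_rot": [0,0,0],"grip": 0},
  {"linear": [0,0,0.025],"delta_rot": [0,0,0],"grip": 0},
  {"linear": [0,0,0.02],"delta_rot": [0,0,0],"grip": 0},
  {"linear": [0,0,0.01],"delta_rot": [0,0,0],"grip": 0},
  {"linear": [0,0,0.005],"delta_rot": [0,0,0],"grip": 0},
  {"linear": [0,0,0],"delta_rot": [0,0,0],"grip": 0},
  {"linear": [0,0,0],"delta_rot": [0,0,0],"grip": 0},
])

```text
t: 8.0
tool_pos: [0.5285, 0.1974, 0.0332]
tool_rot: [2.009, 2.414, 0.003]
contact_force: [-0.1, 0.3, 0.1]
opening: 0.0002
grip_force: 0.0
```

```bash
python3 -c "
from h import *
go(.045,0,.028)"
```

```text
t 8.0 at s,y,z 0.0348 0.001 0.0332 F [-0.1  0.3  0.1]
lin(tool) [-0.0102 -0.001   0.0052] rot deg [ 0.11 -0.01 -0.03] after-rot lin [-0.0102 -0.001   0.0052]
```

Request:
jog_arm([
  {"linear": [-0.003,-0.001,0.004],"delta_rot": [0,0,0],"grip": 0},
  {"linear": [-0.003,0,0],"delta_rot": [0,0,0],"grip": 0},
  {"linear": [-0.003,0,0],"delta_rot": [0,0,0],"grip": 0},
  {"linear": [-0.003,0,0],"delta_rot": [0,0,0],"grip": 0},
  {"linear": [-0.003,0,0],"delta_rot": [0,0,0],"grip": 0},
  {"linear": [-0.003,0,0],"delta_rot": [0,0,0],"grip": 0},
  {"linear": [-0.003,0,0],"delta_rot": [0,0,0],"grip": 0},
])

```text
t: 8.7
tool_pos: [0.5306, 0.176, 0.0282]
tool_rot: [2.01, 2.415, 0.001]
contact_force: [-0.2, 0.1, 1.1]
opening: 0.0001
grip_force: 0.6
```

Request:
jog_arm([
  {"linear": [-0.003,0,0],"delta_rot": [0,0,0],"grip": 0},
  {"linear": [-0.003,0,0],"delta_rot": [0,0,0],"grip": 0},
  {"linear": [-0.003,0,0],"delta_rot": [0,0,0],"grip": 0},
  {"linear": [-0.003,0,0],"delta_rot": [0,0,0],"grip": 0},
  {"linear": [-0.003,0,0],"delta_rot": [0,0,0],"grip": 0},
  {"linear": [-0.003,0,0],"delta_rot": [0,0,0],"grip": 0},
])

```text
t: 9.3
tool_pos: [0.5337, 0.1583, 0.028]
tool_rot: [-2.01, -2.415, 0.0]
contact_force: [-0.5, 1.9, 0.4]
opening: -0.0002
grip_force: 0.6
```

```bash
python3 -c "
from h import *
go(.09,0,.028)"
```

```text
t 9.3 at s,y,z 0.0743 -0.001 0.028 F [-0.5  1.9  0.4]
lin(tool) [-0.0157  0.001  -0.    ] rot deg [-0.   -0.   -0.04] after-rot lin [-0.0157  0.001  -0.    ]
```

Request:
jog_arm([
  {"linear": [-0.003,0.0005,0],"delta_rot": [0,0,0],"grip": 0},
  {"linear": [-0.003,0.0005,0],"delta_rot": [0,0,0],"grip": 0},
  {"linear": [-0.003,0,0],"delta_rot": [0,0,0],"grip": 0},
  {"linear": [-0.003,0,0],"delta_rot": [0,0,0],"grip": 0},
])

```text
t: 9.7
tool_pos: [0.5369, 0.1467, 0.028]
tool_rot: [-2.01, -2.415, -0.0]
contact_force: [-0.4, 1.6, -0.1]
opening: 0.0006
grip_force: 0.8
```

Request:
jog_arm([
  {"linear": [-0.003,0,0],"delta_rot": [0,0,0],"grip": 0},
  {"linear": [-0.003,0,0],"delta_rot": [0,0,0],"grip": 0},
  {"linear": [-0.003,0,0],"delta_rot": [0,0,0],"grip": 0},
])

```text
t: 10.0
tool_pos: [0.5383, 0.1388, 0.028]
tool_rot: [-2.009, -2.413, -0.002]
contact_force: [-0.0, 6.8, 0.9]
opening: 0.0001
grip_force: 3.2
```

```bash
python3 -c "
from h import *
go(.107,0,.028)"
```

```text
t 10.0 at s,y,z 0.0942 0.0 0.028 F [-0.   6.8  0.9]
lin(tool) [-0.0128 -0.     -0.    ] rot deg [ 0.01 -0.13 -0.06] after-rot lin [-0.0128 -0.     -0.    ]
```

Request:
jog_arm([
  {"linear": [-0.003,0,0],"delta_rot": [0,0,0],"grip": 0},
  {"linear": [-0.003,0,0],"delta_rot": [0,0,0],"grip": 0},
  {"linear": [-0.002,0,0],"delta_rot": [0,0,0],"grip": 0},
  {"linear": [0,0,0],"delta_rot": [0,0,0],"grip": 0},
])

```text
t: 10.4
tool_pos: [0.5398, 0.131, 0.028]
tool_rot: [-2.009, -2.413, -0.002]
contact_force: [-0.3, 5.9, 1.0]
opening: 0.0001
grip_force: 2.8
```

```bash
python3 -c "
from h import *
go(.109,0,.028)"
```

```text
t 10.4 at s,y,z 0.1022 0.0001 0.028 F [-0.3  5.9  1. ]
lin(tool) [-0.0068 -0.0001 -0.    ] rot deg [ 0.01 -0.12 -0.06] after-rot lin [-0.0068 -0.0001  0.    ]
```

Request:
jog_arm([
  {"linear": [-0.002,0,0],"delta_rot": [0,0,0],"grip": 0},
  {"linear": [-0.002,0,0],"delta_rot": [0,0,0],"grip": 0},
  {"linear": [-0.002,0,0],"delta_rot": [0,0,0],"grip": 0},
  {"linear": [0,0,0],"delta_rot": [0,0,0],"grip": 0},
])

```text
t: 10.8
tool_pos: [0.5409, 0.1254, 0.028]
tool_rot: [-2.009, -2.413, -0.003]
contact_force: [-1.5, 6.5, 0.2]
opening: -0.0002
grip_force: 3.4
```

```bash
python3 -c "
from h import *
go(.111,0,.028)
i,d=ctrl.get_image('side');i=i[190:330,180:380]
cv2.imwrite('pics/side4.png',cv2.resize(cv2.convertScaleAbs(i[...,::-1],alpha=1.2),None,fx=4,fy=4,interpolation=cv2.INTER_CUBIC))"
```

```text
t 10.8 at s,y,z 0.1079 0.0001 0.028 F [-1.5  6.5  0.2]
lin(tool) [-0.0031 -0.0001 -0.    ] rot deg [ 0.02 -0.15 -0.06] after-rot lin [-0.0031 -0.0001 -0.    ]
```

View pics/side4.png

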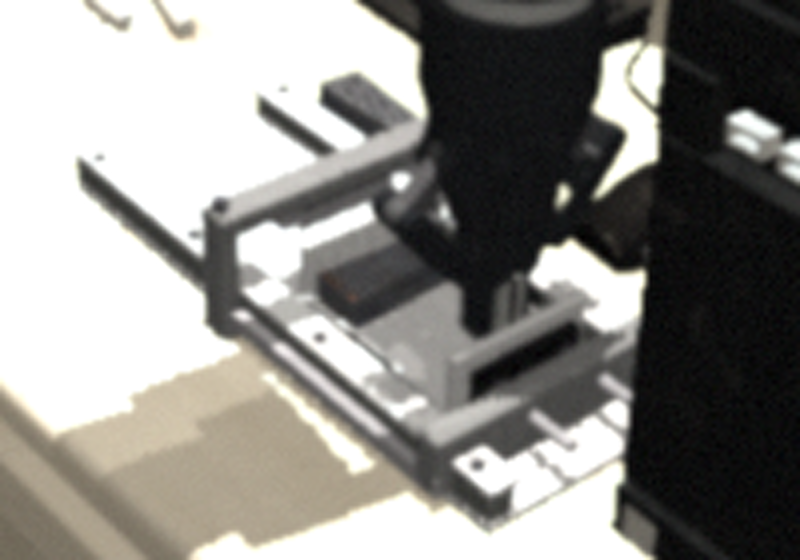

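The tray's rear wall at (300–420, 225–280) px is past the bridge, the insert lies in the tray, and the front wall presses on the buffer at (520,360). I'll push the last few millimetres.

Request:
jog_arm([
  {"linear": [-0.002,0,0],"delta_rot": [0,0,0],"grip": 0},
  {"linear": [-0.001,0,0],"delta_rot": [0,0,0],"grip": 0},
  {"linear": [0,0,0],"delta_rot": [0,0,0],"grip": 0},
  {"linear": [0,0,0],"delta_rot": [0,0,0],"grip": 0},
])

```text
t: 11.25
tool_pos: [0.5413, 0.1228, 0.028]
tool_rot: [-2.009, -2.413, -0.003]
contact_force: [-1.4, 7.9, 0.6]
opening: 0.0
grip_force: 3.9
```

```bash
python3 -c "
from h import *
go(.111,0,.028)"
```

```text
t 11.25 at s,y,z 0.1106 0.0001 0.028 F [-1.4  7.9  0.6]
lin(tool) [-0.0004 -0.0001 -0.    ] rot deg [ 0.01 -0.18 -0.06] after-rot lin [-0.0004 -0.0001 -0.    ]
```

Request:
jog_arm([
  {"linear": [-0.001,0,0],"delta_rot": [0,0,0],"grip": 0},
  {"linear": [-0.001,0,0],"delta_rot": [0,0,0],"grip": 0},
  {"linear": [0,0,0],"delta_rot": [0,0,0],"grip": 0},
  {"linear": [0,0,0],"delta_rot": [0,0,0],"grip": 0},
])

```text
t: 11.65
tool_pos: [0.5417, 0.121, 0.028]
tool_rot: [-2.008, -2.412, -0.004]
contact_force: [-1.1, 8.8, 0.3]
opening: 0.0003
grip_force: 4.3
```

Request:
jog_arm([
  {"linear": [-0.001,0,0],"delta_rot": [0,0,0],"grip": 0},
  {"linear": [0,0,0],"delta_rot": [0,0,0],"grip": 0},
  {"linear": [0,0,0],"delta_rot": [0,0,0],"grip": 0},
])

```text
t: 11.95
tool_pos: [0.5418, 0.1202, 0.028]
tool_rot: [-2.008, -2.412, -0.004]
contact_force: [-0.8, 9.4, 0.7]
opening: -0.0
grip_force: 4.4
```

Compression is about 26 mm, so I'll back off slowly to where the gate should catch the tray.

Request:
jog_arm([
  {"linear": [0.002,0,0],"delta_rot": [0,0,0],"grip": 0},
  {"linear": [0.002,0,0],"delta_rot": [0,0,0],"grip": 0},
  {"linear": [0.002,0,0],"delta_rot": [0,0,0],"grip": 0},
  {"linear": [0.002,0,0],"delta_rot": [0,0,0],"grip": 0},
  {"linear": [0.002,0,0],"delta_rot": [0,0,0],"grip": 0},
  {"linear": [0.002,0,0],"delta_rot": [0,0,0],"grip": 0},
  {"linear": [0,0,0],"delta_rot": [0,0,0],"grip": 0},
])

```text
t: 12.65
tool_pos: [0.5398, 0.1309, 0.028]
tool_rot: [-2.009, -2.414, -0.001]
contact_force: [-0.8, 6.1, 0.7]
opening: -0.0
grip_force: 3.0
```

Request:
jog_arm([
  {"linear": [0.002,0,0],"delta_rot": [0,0,0],"grip": 0},
  {"linear": [0.002,0,0],"delta_rot": [0,0,0],"grip": 0},
  {"linear": [0.002,0,0],"delta_rot": [0,0,0],"grip": 0},
  {"linear": [0,0,0],"delta_rot": [0,0,0],"grip": 0},
  {"linear": [0,0,0],"delta_rot": [0,0,0],"grip": 0},
])

```text
t: 13.15
tool_pos: [0.5388, 0.1363, 0.028]
tool_rot: [-2.01, -2.414, -0.0]
contact_force: [0.3, 4.4, -0.6]
opening: -0.0001
grip_force: 2.2
```

Request:
jog_arm([
  {"linear": [0.002,0,0],"delta_rot": [0,0,0],"grip": 0},
  {"linear": [0.001,0,0],"delta_rot": [0,0,0],"grip": 0},
  {"linear": [0,0,0],"delta_rot": [0,0,0],"grip": 0},
  {"linear": [0,0,0],"delta_rot": [0,0,0],"grip": 0},
])

```text
t: 13.55
tool_pos: [0.5383, 0.1387, 0.028]
tool_rot: [2.009, 2.414, -0.001]
contact_force: [0.0, -0.6, -0.6]
opening: 0.0
grip_force: 0.0
```

Request:
jog_arm([
  {"linear": [0.002,0,0],"delta_rot": [0,0,0],"grip": 0},
  {"linear": [0.001,0,0],"delta_rot": [0,0,0],"grip": 0},
  {"linear": [0,0,0],"delta_rot": [0,0,0],"grip": 0},
  {"linear": [0,0,0],"delta_rot": [0,0,0],"grip": 0},
])

```text
t: 13.95
tool_pos: [0.5378, 0.142, 0.028]
tool_rot: [2.01, 2.415, -0.0]
contact_force: [-0.1, -1.0, -0.7]
opening: -0.0001
grip_force: 0.0
```

```bash
python3 -c "
from h import *
go(.1,0,.028)
i,d=ctrl.get_image('side');i=i[220:310,220:360]
cv2.imwrite('pics/side5.png',cv2.resize(cv2.convertScaleAbs(i[...,::-1],alpha=1.2),None,fx=5.7,fy=5.7,interpolation=cv2.INTER_CUBIC))"
```

```text
t 13.95 at s,y,z 0.091 0.0 0.028 F [-0.1 -1.  -0.7]
lin(tool) [-0.009 -0.     0.   ] rot deg [ 0.    0.01 -0.03] after-rot lin [-0.009 -0.     0.   ]
```

View pics/side5.png

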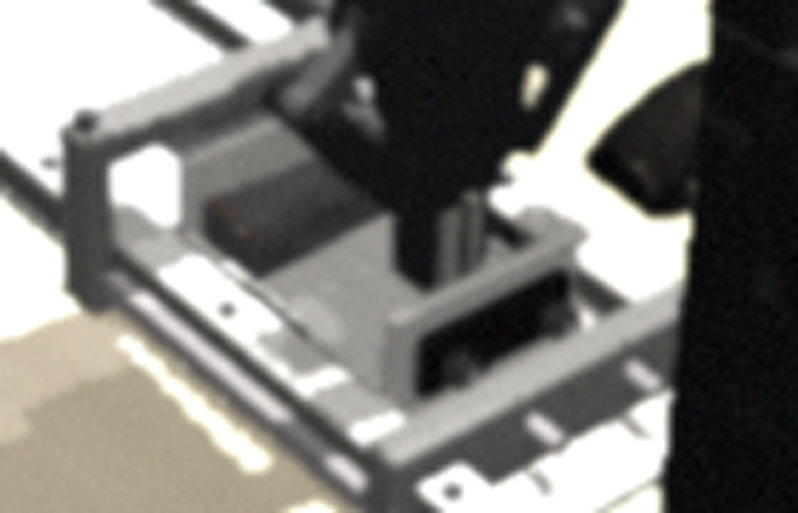

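The force went from 4.4 N to 0 within 2.5 mm. The picture shows the fingers (435,240) clear of the front wall, the wall still on the buffer (500,330), and the rear wall held at the bridge. I'll lift straight up and away.

Request:
jog_arm([
  {"linear": [0.002,0,-0.01],"delta_rot": [0,0,0],"grip": 0},
  {"linear": [0,0,-0.025],"delta_rot": [0,0,0],"grip": 0},
  {"linear": [0,0,-0.03],"delta_rot": [0,0,0],"grip": 0},
  {"linear": [0,0,-0.03],"delta_rot": [0,0,0],"grip": 0},
  {"linear": [0,0,-0.03],"delta_rot": [0,0,0],"grip": 0},
  {"linear": [0,0,-0.03],"delta_rot": [0,0,0],"grip": 0},
  {"linear": [0.03,0,-0.02],"delta_rot": [0,0,0],"grip": 0},
  {"linear": [0.04,0,0],"delta_rot": [0,0,0],"grip": 0},
  {"linear": [0.04,0,0],"delta_rot": [0,0,0],"grip": 0},
  {"linear": [0,0,0],"delta_rot": [0,0,0],"grip": 0},
])

```text
t: 15.0
tool_pos: [0.5165, 0.2557, 0.2043]
tool_rot: [-2.004, -2.419, -0.003]
contact_force: [1.4, -0.2, 0.6]
opening: 0.0002
grip_force: 0.0
```

```bash
python3 -c "
from h import *
go(.1,0,.028)
i,d=ctrl.get_image('side');i=i[200:310,220:360]
cv2.imwrite('pics/side6.png',cv2.resize(cv2.convertScaleAbs(i[...,::-1],alpha=1.1),None,fx=5.4,fy=5.4,interpolation=cv2.INTER_CUBIC))"
```

```text
t 15.0 at s,y,z -0.0247 -0.0002 0.2043 F [ 1.4 -0.2  0.6]
lin(tool) [-0.125  -0.0006  0.1761] rot deg [ 0.08 -0.1   0.23] after-rot lin [-0.1247  0.0002  0.1763]
```

View pics/side6.png

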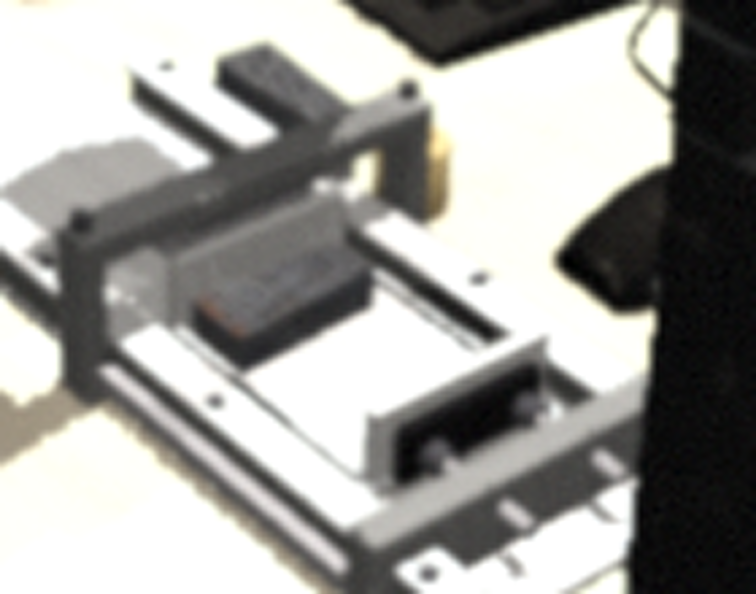

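With the arm gone, the front wall (460,400) stays on the compressed buffer, whose rods stick out at (515,515). The rear wall (260,240) sits against the gate, and the insert (285,305) is in the tray.

```bash
python3 -c "
from h import *
print(ctrl.finish_job())"
```

```text
the job is handed in; nothing more can be done
None
```

The job is handed in: by force and pictures the gate caught and holds the tray on the compressed buffer, with the insert still in it; push readings stayed under 10 N, the bystanders in view look untouched, and no verdict came back.

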